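# Load the frozen-fruit maker and hold its dial at the third click

### The arm

A 7-joint arm with a two-finger parallel gripper is mounted at the origin on the work surface. World frame = base frame: x ahead of the robot, y to its left, z up, the work surface at z = 0. Lengths are in m, angles in degrees, forces in N, time in s.
With the tool pointing down it reaches from about 0.425 to 1.025 m from the base axis. Payload 9.4 kg.
Tool frame: the origin (TCP) lies at the very end of the fingers, on their centre line; the grasp point (between the pads) lies 19 mm behind it; z points along the fingers, y is the line along which they close (so a half turn about z gives the same grasp; the last joint's range is limited). The gripper opens to 85 mm and grips with 20 to 120 N. Pads are 22 mm wide; open, the fingers measure 114 mm over their backs; the gripper's body (76 mm by 85 mm) begins 54 mm behind the grasp point. The pads swing forward as they close: fully open they stand 13 mm farther back than shut.
Start: joints at [-81.228, 34.337, -0.143, 91.639, 0.103, 54.024, -4.572], TCP at [0.165, 0.706, 0.231] pointing down, gripper open.
Joint ranges: [-147.43, 147.43], [-19.82, 112.94], [-74.19, 73.91], [6.32, 146.72], [-59.91, 239.91], [6.04, 106.73], [-150.56, 150.56]. Speed limits (degrees/s): [127.2, 127.2, 172.46, 172.46, 180, 180, 180].

### API

Orientations are given as a 3x3 rotation matrix whose columns are the frame's x, y, z axes.
In Python, from bench import env gives the robot as it stands.
- The arm moves only by the tool jog_arm, never from a script. Its argument "series" is one flat list of numbers, 7 for each row, row after row: the closure, from -1 (fully open) to 1 (shut), then the shift along the tool's x, y, z scaled (see below), then the turn, a rotation vector about the tool's x, y, z scaled (see below). A call has 1 to 20 rows; each row shifts and turns the commanded pose from where the row before left it, along the tool's axes as they then stand; what a row does not reach is not made up. The controller multiplies each number of a shift by 0.05 m and each number of a turn by pi rad. A row lasts 1/10 s, in which the tool goes at most 50 mm and 8.59 degrees, less where a joint would pass 70% of its speed; a pose out of reach is approached as far as the arm can. A call with a number of a shift or a turn outside -1 to 1 is refused whole. A call with a gripper value outside its range is refused whole. The fingers move at their own pace and stop on an object; "force" is the grip in N (left out, the last holds). Time passes only in rows, so rows that do not move let the fingers close. It gives the time, the measured TCP pose, the force, the opening and the grip force at its end, in the units of the state.
- env.state(): the state, without advancing time (a new reading comes with each control period).
- env.camera(name): name is "scene" or "top"; returns the picture (420x560x3 uint8, blue, green, red); there is no depth.
- env.get_calibration(name): a dict with "fx", "fy", "cx", "cy" (pixels), "pose" (4x4, takes a point from camera to world coordinates). Camera axes: x right, y down, z forward; pixel columns grow to the right and rows downward; lengths in m; the calibration is good to about 2 mm. A picture is of the moment at which its call begins. get_calibration takes no time and is no camera call.
- env.sign_off(): hands the job in; it is judged then, once.
The state is a dict: "clock": time; "q": joint angles; "dq": joint speeds; "tau": joint torques, N m; "ee_pos": TCP position; "orientation": TCP orientation; "force": force on the tool from outside, world axes, zero at the start; "moment": the same for the moment, N m; "opening": opening from 0.0 (shut) to 1.0 (fully open); "grasp_force": force on a finger pad.
Only numpy, scipy, OpenCV 4.12 (cv2) and the standard library are available. Lean on these libraries where they do the work, as an engineer would, in place of code of your own. Each camera call takes 0.05 s, during which the arm holds its last target. There are 200 camera calls.

### The job

Pour all six frozen cherries from the blue tumbler into the green hopper of the fruit maker and stand the empty tumbler upright on the counter or its coaster again. Then press the red paddle of the spring dial down past the first two clicks to the third, not on to the stop, and hold it there against its spring: finish while your fingers are still holding it down. Leave everything else where it is.

Things in the scene. Friction and masses are not known exactly. Their poses are not given: they have to be found in the camera images.
- machine: white frozen-fruit maker, fixed to the counter, 180 mm (x) by 245 mm (y) and 190 mm high. Origin: centre of its underside; z up. The green round feed hopper stands on the tower on its +y side; the low control pod with the spring dial is on its -y side, the dial's red paddle pointing to the machine's -x (turned roughly towards the robot)
- hopper_in (a point): centre of the hopper's inner floor (machine frame 0, 55, 125 mm). The inside is round, 84 mm wide at the floor, 128 mm at the rim
- hopper_rim (a point): centre of the hopper's open mouth, 65 mm above hopper_in, 190 mm above the counter; outer width 136 mm
- dial_axis (a point): point on the dial's level turning axis (machine frame -30, -85, 85 mm); the axis runs along the machine's y. Black drum 60 mm across and 36 mm wide with white ribs, held between two cheeks whose outsides are 56 mm apart and whose tops are 105 mm above the counter
- dial_press (a point): point on the upper face of the red paddle, 58 mm out from the dial axis. The paddle is a flat tongue 32 mm wide and 8 mm thick; it reaches 75 mm from the axis, clear of the drum from 30 mm on. Pushed straight down from above; nothing stands under it. The point swings with the dial
- dial (a joint): dial angle in rad: 0 at rest, paddle 0.55 above level; grows as it is pressed down (level at 0.55). Clicks at 0.39, 0.69 and 0.99, each after a hump of return force (at 0.24, 0.54, 0.84); hard stop at 1.25. Let go, it springs back to 0 from anywhere. Force at the paddle: humps 8, 9 and 11 N, holding the third click 6 N, beyond it up to 12 N
- tumbler: blue open plastic tumbler with the cherries in it, about 0.11 kg empty. Origin: centre of its underside, z up. 70 mm tall, straight, 61 mm wide; a black rubber grip band 66 mm wide runs round it from 30 to 56 mm height; wall 2.5 mm, floor 4 mm
- tumbler_rim (a point): centre of the tumbler's mouth, 70 mm above its origin
- coaster: round cork coaster, 94 mm wide and 4 mm thick, fixed to the counter; the tumbler starts on it. Origin: centre of its underside
- cherry0_center (a point): centre of one of the six frozen cherries: hard, frosted and slippery dark-red balls 22 mm across, 10 g
- cherry1_center (a point): centre of one of the six frozen cherries: hard, frosted and slippery dark-red balls 22 mm across, 10 g
- cherry2_center (a point): centre of one of the six frozen cherries: hard, frosted and slippery dark-red balls 22 mm across, 10 g
- cherry3_center (a point): centre of one of the six frozen cherries: hard, frosted and slippery dark-red balls 22 mm across, 10 g
- cherry4_center (a point): centre of one of the six frozen cherries: hard, frosted and slippery dark-red balls 22 mm across, 10 g
- cherry5_center (a point): centre of one of the six frozen cherries: hard, frosted and slippery dark-red balls 22 mm across, 10 g
- shaker: grey shaker bottle with black cap, 80 mm wide, 170 mm tall (origin: centre of the underside); leave it alone
- flask: blue bottle with steel cap, 68 mm wide, 210 mm tall (origin: centre of the underside); leave it alone
- jar: black tub with white lid, 100 mm wide, 130 mm tall (origin: centre of the underside); leave it alone
- dumbbell: black hex dumbbell, 195 mm long, 70 mm high (origin: centre of the underside); leave it alone
- weight_plate: dark steel disc, 140 mm wide, 22 mm thick, with a hole (origin: centre of the underside); leave it alone
- bowl: white ceramic bowl, 120 mm wide, 50 mm tall (origin: centre of the underside); leave it alone
- collar: red barbell collar, a short tube standing on end, 64 mm wide, 35 mm tall, with a hole (origin: centre of the underside); leave it alone
Things that resemble listed ones, but are neither listed nor needed, are in the scene too. Of the things that look like the tumbler, take the one that is farthest to the robot's left at the start.

How it is judged:
By the outcome, as a careful person would: the job done as asked, in the order asked, and still so for the second after the job is handed in, while the arm keeps its last pose, push and grip.
It also fails if it takes over 72 s, if anything falls off the work surface, if the arm or the gripper's body presses on something with over 40 N, if the wrist force passes 120 N, or if a joint passes its speed limit or range.

## Working session

There is one attempt and no reset: what is moved stays moved. The work goes in short steps, Python scripts to look and compute and a tool call to move; the robot and the scene stay as the last step left them, time stands still between calls to the robot, and variables do not carry over. Pictures are saved under pics/ and viewed, at most 10 in all, crops included, and the job is handed in when it is done.

Besides the shell and the picture viewer there is one more tool, called after "Request:" as name(argument=value, ...) on one line, values as JSON. jog_arm: Moves the arm, as the interface text tells. Its arguments: {"type":"object","properties":{"series":{"type":"array","items":{"type":"number"}},"force":{"type":"number"}},"required":["series"]}

```bash
mkdir -p pics; ls
python3 - <<'E'
from bench import env
import cv2,numpy as np
for n in("scene","top"):
    im=env.camera(n); cv2.imwrite(f"pics/{n}0.png",im)
    c=env.get_calibration(n); print(n,c["fx"],c["fy"],c["cx"],c["cy"]);print(np.round(c["pose"],4).tolist())
s=env.state()
for k,v in s.items(): print(k,np.round(v,3).tolist())
E
```

```text
pics
scene 402.47317195930054 402.47317195930054 280.32203639802754 214.19363817719528
[[-0.8158, 0.4889, -0.3091, 0.904], [0.5782, 0.6767, -0.4558, 0.5401], [-0.0137, -0.5505, -0.8347, 1.0856], [0.0, 0.0, 0.0, 1.0]]
top 525.5760916824004 525.5760916824004 271.20826140175245 210.09079977357518
[[0.0046, -0.9971, 0.0754, 0.4355], [-1.0, -0.0047, -0.0012, 0.0281], [0.0015, -0.0754, -0.9972, 1.7248], [0.0, 0.0, 0.0, 1.0]]
clock 0.1
q [-81.229, 34.378, -0.145, 91.676, 0.103, 54.024, -4.572]
dq [-0.029, -0.231, -0.014, -0.109, -0.092, -0.056, 0.032]
tau [0.005, -77.799, 1.569, -25.863, 0.013, 0.006, -0.0]
ee_pos [0.165, 0.706, 0.231]
orientation [[-0.974, 0.228, -0.0], [0.228, 0.974, -0.001], [-0.0, -0.001, -1.0]]
force [-0.216, -0.186, -0.006]
moment [-0.015, -0.008, 0.043]
grasp_force 0.0
opening 0.999
```

View pics/scene0.png

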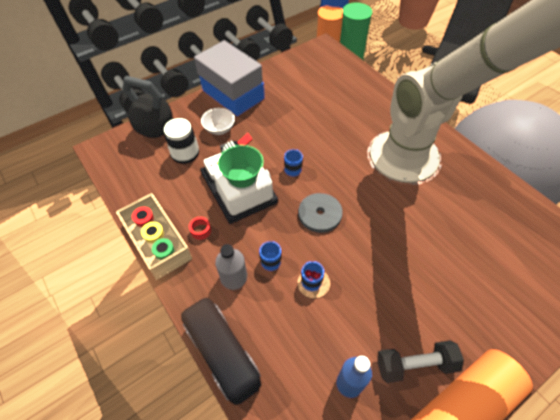

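View pics/top0.png

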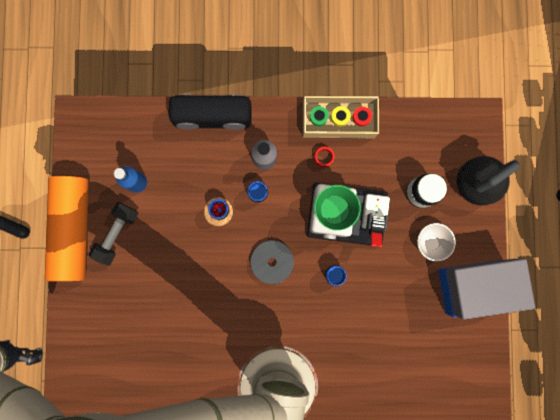

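The scene view shows blue tumblers at (312,275), on a coaster with cherries, at (270,255) and at (292,162). In the top view they are at (218,208), (257,190) and (336,275). The farthest to the robot's left is top (218,208), which also holds the cherries. The hopper is at top (337,207) and scene (241,165). The paddle is at top (377,240) and scene (245,141). Next is a close crop to check.

Run:
```python
import cv2,numpy as np
t=cv2.imread("pics/top0.png");s=cv2.imread("pics/scene0.png")
r=lambda i,x,y,w,h,k:cv2.resize(i[y:y+h,x:x+w],None,fx=k,fy=k,interpolation=cv2.INTER_CUBIC)
a=np.hstack([r(t,190,180,66,50,6),r(s,280,250,66,50,6)])
b=np.hstack([r(t,300,175,99,75,4),r(s,195,125,99,75,4)])
cv2.imwrite("pics/crop0.png",np.vstack([a,b]))
```

```text
(no output)
```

View pics/crop0.png

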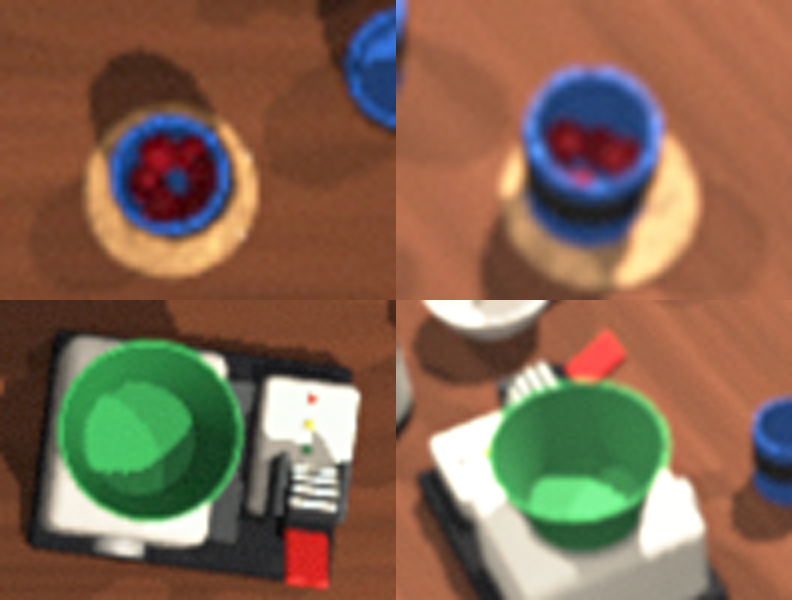

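The crop confirms the choice: six-cherry tumbler, rim centre at about top (218.7,209.2) and scene (313,271), standing off-centre on the coaster. The hopper rim is at about top (337.8,207.8) and scene (241,162.5). The paddle tip is at about top (376.4,246.5) and scene (251,135.6).

```bash
cat > h.py <<'E'
from bench import env
import numpy as np
from scipy.optimize import least_squares
C={n:env.get_calibration(n) for n in("top","scene")}
def proj(n,p):
    c=C[n];q=np.linalg.inv(c["pose"])@np.r_[p,1]
    return np.array([c["fx"]*q[0]/q[2]+c["cx"],c["fy"]*q[1]/q[2]+c["cy"]])
def tri(t,s):
    f=lambda p:np.r_[proj("top",p)-t,proj("scene",p)-s]
    r=least_squares(f,[.7,0,.1]);return r.x,r.fun
def onplane(n,uv,z):
    c=C[n];d=c["pose"][:3,:3]@[(uv[0]-c["cx"])/c["fx"],(uv[1]-c["cy"])/c["fy"],1];o=c["pose"][:3,3]
    return o+d*(z-o[2])/d[2]
E
python3 - <<'E'
from h import *
np.set_printoptions(precision=4,suppress=True)
O={"tumbler":((218.67,209.17),(313,270.8)),"hopper":((337.75,207.75),(241,162.5)),"tip":((376.4,246.5),(251,135.6))}
for k,(t,s) in O.items(): print(k,*tri(t,s))
print("tumb planes",onplane("top",O["tumbler"][0],.074),onplane("scene",O["tumbler"][1],.074))
print("coaster",onplane("top",(190+172/6,180+190/6),.004))
M=[("top",(337.75,207.75),(0,.055,.19)),("scene",(241,162.5),(0,.055,.19)),
("top",(376.4,246.5),(-.0939,-.085,.126)),("scene",(251,135.6),(-.0939,-.085,.126))]
def pt(m,p):
    c,s=np.cos(m[2]),np.sin(m[2]);return np.array([m[0]+c*p[0]-s*p[1],m[1]+s*p[0]+c*p[1],p[2]])
r=least_squares(lambda m:np.concatenate([proj(n,pt(m,p))-u for n,u,p in M]),[.7,-.1,0])
m=r.x;print("machine",m[:2],np.degrees(m[2]),r.fun)
for p in[(0,.055,.19),(-.03,-.085,.085),(-.0939,-.085,.126),(-.09,.1225,.0),(-.09,-.1225,0)]:print(pt(m,p),proj("top",pt(m,p)))
E
```

```text
tumbler [0.5631 0.1917 0.0705] [ 0.1053 -0.1113  0.1331  0.0132]
hopper [ 0.5592 -0.169   0.1838] [-0.1546  0.2199 -0.2671 -0.0175]
tip [ 0.4471 -0.294   0.1242] [ 0.0126 -0.0174  0.0231  0.0016]
tumb planes [0.5624 0.1917 0.074 ] [0.5645 0.1927 0.074 ]
coaster [0.5596 0.1985 0.004 ]
machine [ 0.5522 -0.2215] -7.779223471566512 [-0.5646 -0.0989 -0.2323 -0.9304 -0.2076 -0.1947  0.0201 -0.1453]
[ 0.5596 -0.167   0.19  ] [337.1854 207.6511]
[ 0.5109 -0.3016  0.085 ] [376.1148 226.083 ]
[ 0.4476 -0.293   0.126 ] [376.1924 246.3053]
[ 0.4796 -0.0879  0.    ] [305.8534 236.5037]
[ 0.4464 -0.3306  0.    ] [379.9781 246.9862]
```

Request:
jog_arm(series=[-1,-0.68,-0.32,-0.22,0,0,0,-1,-0.68,-0.32,-0.22,0,0,0,-1,-0.68,-0.32,-0.22,0,0,0,-1,-0.68,-0.32,-0.22,0,0,0,-1,-0.68,-0.32,-0.22,0,0,0,-1,-0.68,-0.32,-0.22,0,0,0,-1,-0.68,-0.32,-0.22,0,0,0,-1,-0.68,-0.32,-0.22,0,0,0,-1,0,0,0,0,0,0])

```text
clock: 1.0
ee_pos: [0.4068, 0.515, 0.3208]
orientation: [[-0.972, 0.236, 0.004], [0.236, 0.972, -0.0], [-0.004, 0.0, -1.0]]
force: [0.5, 0.1, -1.2]
opening: 1.0
grasp_force: 0.0
```

```bash
cat > log.py <<'E'
from bench import env
import json,numpy as np
s=env.state();d={k:np.asarray(s[k]).tolist() for k in("clock","q","ee_pos","orientation","force","opening","grasp_force")}
open("log.jsonl","a").write(json.dumps(d)+"\n")
for k,v in d.items():print(k,np.round(v,3).tolist())
E
python3 log.py
```

```text
clock 1.0
q [-57.584, 24.804, 1.241, 95.577, -0.37, 59.525, 20.09]
ee_pos [0.407, 0.515, 0.321]
orientation [[-0.972, 0.236, 0.004], [0.236, 0.972, -0.0], [-0.004, 0.0, -1.0]]
force [0.529, 0.096, -1.195]
opening 1.0
grasp_force 0.0
```

Request:
jog_arm(series=[-1,0,0,0,0,-0.04,0.02,-1,0,0,0,0,-0.04,0.02,-1,0,0,0,0,-0.04,0.02,-1,0,0,0,0,-0.04,0.02,-1,0,0,0,0,-0.04,0.02,-1,0,0,0,0,0,0])

```text
clock: 1.6
ee_pos: [0.3954, 0.5228, 0.3163]
orientation: [[-0.681, 0.491, 0.543], [0.447, 0.866, -0.223], [-0.579, 0.091, -0.81]]
force: [-1.3, -0.1, 0.5]
opening: 1.003
grasp_force: 0.0
```

```bash
python3 log.py
```

```text
clock 1.6
q [-88.666, 27.677, 20.326, 103.725, 32.449, 56.527, -31.366]
ee_pos [0.395, 0.523, 0.316]
orientation [[-0.681, 0.491, 0.543], [0.447, 0.866, -0.223], [-0.579, 0.091, -0.81]]
force [-1.271, -0.064, 0.461]
opening 1.003
grasp_force 0.0
```

Request:
jog_arm(series=[-1,0,0,0,0,-0.04,0,-1,0,0,0,0,-0.04,0,-1,0,0,0,0,-0.04,0,-1,0,0,0,0,0,0])

```text
clock: 2.0
ee_pos: [0.3985, 0.5207, 0.3156]
orientation: [[-0.435, 0.495, 0.752], [0.333, 0.865, -0.376], [-0.836, 0.087, -0.541]]
force: [-1.3, 0.0, -0.2]
opening: 1.001
grasp_force: 0.0
```

```bash
python3 log.py
```

```text
clock 2.0
q [-98.939, 36.627, 27.508, 105.004, 45.192, 64.279, -45.64]
ee_pos [0.398, 0.521, 0.316]
orientation [[-0.435, 0.495, 0.752], [0.333, 0.865, -0.376], [-0.836, 0.087, -0.541]]
force [-1.253, 0.03, -0.209]
opening 1.001
grasp_force 0.0
```

```bash
cat > kin.py <<'E'
import numpy as np,json,itertools
from scipy.optimize import least_squares
from scipy.spatial.transform import Rotation as Ro
def T(R=np.eye(3),p=(0,0,0)):
    M=np.eye(4);M[:3,:3]=R;M[:3,3]=p;return M
z=lambda a:T(Ro.from_euler('z',a).as_matrix());y=lambda a:T(Ro.from_euler('y',a).as_matrix());t=lambda *p:T(p=p)
def fk(m,s,q):
    q=np.radians(q);y0,d1,L1,a,b,a2,L2,c,e,y7,L3=m
    return z(y0+s[0]*q[0])@t(0,0,d1)@y(q[1])@z(s[1]*q[2])@t(a,b,L1)@y(q[3])@t(a2,0,0)@z(s[2]*q[4])@t(0,0,L2)@y(q[5])@t(c,e,0)@z(s[3]*q[6]+y7)@t(0,0,L3)
def err(A,p,R,w=.3):
    return np.r_[A[:3,3]-p,w*Ro.from_matrix(A[:3,:3].T@R).as_rotvec()]
LO=[np.array(x)for x in(
[-147.43,-19.82,-74.19,6.32,-59.91,6.04,-150.56],[147.43,112.94,73.91,146.72,239.91,106.73,150.56])]
E
cat > fit.py <<'E'
from kin import *
D=[json.loads(l)for l in open("log.jsonl")]
D.append(dict(q=[-81.229,34.378,-.145,91.676,.103,54.024,-4.572],ee_pos=[.165,.706,.231],orientation=[[-.974,.228,0],[.228,.974,-.001],[0,-.001,-1]]))
best=None
for s in itertools.product([1,-1],repeat=4):
  for y0 in(0,2):
   for y7 in (0,1.5,3,-1.5):
    pri=np.array([0,.33,.4,0,0,0,.4,0,0,0,.2])
    f=lambda m:np.concatenate([err(fk(m,s,d["q"]),d["ee_pos"],np.array(d["orientation"]))for d in D]+[.005*(m-pri)[[1,2,3,4,5,6,7,8,10]]])
    r=least_squares(f,np.r_[y0,pri[1:9],y7,.2])
    if best is None or r.cost<best[0]: best=(r.cost,s,r.x,r.fun)
print(best[0],best[1],np.round(best[2],4),np.abs(best[3][:-9]).max(), len(D))
json.dump([list(best[1]),best[2].tolist()],open("kin.json","w"))
E
python3 fit.py
```

```text
1.1555643670211307e-06 (-1, -1, -1, -1) [-1.0000e-04  2.5750e-01  6.0020e-01  1.9400e-02 -6.5600e-02 -6.8400e-02
  3.9900e-01 -5.4000e-03  8.9000e-03  1.5708e+00  3.3120e-01] 0.000358214080485586 4
```

```bash
cat > plan.py <<'E'
from kin import *
s,m=json.load(open("kin.json"))
def ik(p,R,q0):
    f=lambda q:np.r_[1000*err(fk(m,s,q),p,R),.02*(q-q0)]
    r=least_squares(f,np.clip(q0,LO[0]+.5,LO[1]-.5),bounds=(LO[0],LO[1]));return r.x,np.abs(r.fun[:6]).max()
def tool(az,pitch,roll=0):  # heading az, pitch down deg; roll about tool z; x down at roll 0
    h=np.array([np.cos(np.radians(az)),np.sin(np.radians(az)),0]);zz=h*np.cos(np.radians(pitch))+[0,0,-np.sin(np.radians(pitch))]
    yy=np.array([-h[1],h[0],0]);R=np.c_[np.cross(yy,zz),yy,zz]
    return R@Ro.from_euler('z',roll,degrees=True).as_matrix()
E
python3 - <<'E'
from plan import *
np.set_printoptions(precision=0,suppress=True)
q0=np.array(json.loads(open("log.jsonl").readlines()[-1])["q"])
TB=np.array([.5635,.192,.047]);HP=np.array([.56,-.168,.26])
print(tool(-70,25))
for az in(-25,-45,-60,-75):
  R=tool(az,25);p=TB+.019*R[:,2]
  q1,e1=ik(p-.11*R[:,2],R,q0);q,e=ik(p,R,q1);print(az,"pre",q1,round(e1,1),"grasp",q,round(e,1))
  for daz in(0,-30):
   for rs in(1,-1):
    qq=q
    o=[]
    for roll in range(0,141,20):
      R=tool(az+daz,10,rs*roll);qq,ee=ik(HP+.019*R[:,2],R,qq);o.append(round(ee,1))
    print("   pour",daz,rs,qq,o)
E
```

```text
[[-0.  1.  0.]
 [ 0.  0. -1.]
 [-1.  0. -0.]]
-25 pre [ -79.   53.   17.  147.  100.   53. -113.] 1.4 grasp [ -66.   59.   17.  143.  114.   57. -118.] 0.0
   pour 0 1 [  58.   79.  -74.  147.  187.  107. -151.] [np.float64(74.8), np.float64(74.8), np.float64(74.8), np.float64(74.8), np.float64(74.8), np.float64(75.2), np.float64(92.4), np.float64(136.5)]
   pour 0 -1 [ 11.  25. -28. 147. 127.  72.  69.] [np.float64(74.8), np.float64(74.8), np.float64(74.8), np.float64(74.8), np.float64(74.8), np.float64(74.8), np.float64(74.8), np.float64(74.8)]
   pour -30 1 [ -58.   65.   74.  130.   26.    6. -151.] [np.float64(11.0), np.float64(11.2), np.float64(10.2), np.float64(10.4), np.float64(28.4), np.float64(63.0), np.float64(111.2), np.float64(118.1)]
   pour -30 -1 [-49.  50.  43. 147. 115.  52.  31.] [np.float64(11.0), np.float64(10.2), np.float64(10.2), np.float64(10.8), np.float64(11.3), np.float64(10.4), np.float64(10.2), np.float64(10.2)]
-45 pre [-84.  58.  31. 129.  63.  41. -79.] 0.0 grasp [-74.  64.  32. 129.  81.  36. -94.] 0.0
   pour 0 1 [  56.   19.  -74.  131.   86.   57. 
[... 1766 characters left out ...]
(0.0), np.float64(0.0), np.float64(0.0), np.float64(0.0), np.float64(7.2), np.float64(21.4), np.float64(41.1), np.float64(66.0)]
   pour 0 -1 [-49.  51.  42. 135.  82.  49.  56.] [np.float64(0.0), np.float64(0.0), np.float64(0.0), np.float64(0.0), np.float64(0.0), np.float64(0.0), np.float64(0.0), np.float64(0.0)]
   pour -30 1 [ -50.   76.   74.  112.    9.   47. -151.] [np.float64(0.0), np.float64(0.0), np.float64(0.0), np.float64(0.0), np.float64(0.0), np.float64(0.0), np.float64(0.0), np.float64(23.1)]
   pour -30 -1 [-27.  48.  17. 113.  53.  81.  75.] [np.float64(0.0), np.float64(0.0), np.float64(0.0), np.float64(0.0), np.float64(0.0), np.float64(0.0), np.float64(0.0), np.float64(0.0)]
```

```bash
cat > rows.py <<'E'
from plan import *
from bench import env
def cur():
    S=env.state();return np.array(S["ee_pos"]),np.array(S["orientation"]),np.array(S["q"])
def rows(p1,R1,p0,R0,n):
    w=Ro.from_matrix(R0.T@R1).as_rotvec()/n
    A=sum(R0@Ro.from_rotvec(k*w).as_matrix() for k in range(n))
    sh=np.linalg.solve(A,p1-p0)
    print(n,"rows shift",np.round(sh/.05,3).tolist(),"turn",np.round(w/np.pi,4).tolist(),"mm/row %.0f deg/row %.1f"%(1000*np.linalg.norm(sh),np.degrees(np.linalg.norm(w))))
    return p1,R1
TB=np.array([.5635,.192,.047])
E
python3 - <<'E'
from rows import *
np.set_printoptions(precision=1,suppress=True)
p,R,q=cur()
G=tool(-75,25);g=TB+.019*G[:,2]
a,A=rows(g-.11*G[:,2],G,p,R,14)
print(a);b,B=rows(g,G,a,A,6)
for f in np.linspace(0,1,6):
  Rf=R@Ro.from_rotvec(f*Ro.from_matrix(R.T@G).as_rotvec()).as_matrix()
  q,e=ik(p+f*(a-p),Rf,q);print(q,round(e,2))
E
```

```text
14 rows shift [0.078, -0.078, 0.525] turn [0.0166, -0.0037, 0.007] mm/row 27 deg/row 3.3
[0.5 0.3 0.1]
6 rows shift [-0.0, 0.0, 0.367] turn [0.0, 0.0, 0.0] mm/row 18 deg/row 0.0
[-99.   36.6  27.5 105.   45.2  64.3 -45.7] 0.0
[-94.7  41.   28.4 106.5  42.   63.9 -48.7] 0.0
[-89.7  45.8  29.  106.9  38.7  63.4 -51. ] 0.0
[-84.1  51.1  29.3 106.3  35.3  63.1 -52.7] 0.0
[-77.9  56.5  29.4 104.4  31.8  63.5 -53.7] 0.0
[-71.3  62.2  29.4 101.1  28.2  64.7 -54.3] 0.0
```

Request:
jog_arm(series=[-1,0.08,-0.08,0.525,0.0166,-0.0037,0.007,-1,0.08,-0.08,0.525,0.0166,-0.0037,0.007,-1,0.08,-0.08,0.525,0.0166,-0.0037,0.007,-1,0.08,-0.08,0.525,0.0166,-0.0037,0.007,-1,0.08,-0.08,0.525,0.0166,-0.0037,0.007,-1,0.08,-0.08,0.525,0.0166,-0.0037,0.007,-1,0.08,-0.08,0.525,0.0166,-0.0037,0.007,-1,0.08,-0.08,0.525,0.0166,-0.0037,0.007,-1,0.08,-0.08,0.525,0.0166,-0.0037,0.007,-1,0.08,-0.08,0.525,0.0166,-0.0037,0.007,-1,0.08,-0.08,0.525,0.0166,-0.0037,0.007,-1,0.08,-0.08,0.525,0.0166,-0.0037,0.007,-1,0.08,-0.08,0.525,0.0166,-0.0037,0.007,-1,0.08,-0.08,0.525,0.0166,-0.0037,0.007,-1,0,0,0,0,0,0,-1,0,0,0,0,0,0])

```text
clock: 3.6
ee_pos: [0.5437, 0.2701, 0.0865]
orientation: [[-0.108, 0.967, 0.229], [0.419, 0.253, -0.872], [-0.901, 0.002, -0.433]]
force: [0.3, 0.4, 0.0]
opening: 0.999
grasp_force: 0.0
```

```bash
python3 log.py; python3 fit.py
python3 - <<'E'
from rows import *
import cv2
p,R,q=cur()
G=tool(-75,25);g=TB+.019*G[:,2];print(g, "offset in target frame mm",1000*G.T@(g-p))
rows(g,G,p,R,6)
t=env.camera("top")[150:270,150:290];s=env.camera("scene")[190:310,250:390]
cv2.imwrite("pics/pre.png",cv2.resize(np.hstack([t,s]),None,fx=2.8,fy=2.8,interpolation=cv2.INTER_CUBIC))
E
```

```text
clock 3.6
q [-71.756, 62.218, 30.118, 100.021, 26.792, 65.171, -53.069]
ee_pos [0.544, 0.27, 0.086]
orientation [[-0.108, 0.967, 0.229], [0.419, 0.253, -0.872], [-0.901, 0.002, -0.433]]
force [0.338, 0.376, 0.02]
opening 0.999
grasp_force 0.0
1.4417938009839211e-05 (-1, -1, -1, -1) [-0.003   0.2711  0.591   0.0202 -0.0584 -0.0625  0.3949 -0.0166  0.0034
  1.5686  0.3345] 0.0027423162124551037 5
[0.56795682 0.1753669  0.03897025] offset in target frame mm [  1.76219414  -1.08461699 108.67127256]
6 rows shift [0.003, -0.003, 0.362] turn [-0.0002, -0.0006, -0.0002] mm/row 18 deg/row 0.1
```

View pics/pre.png

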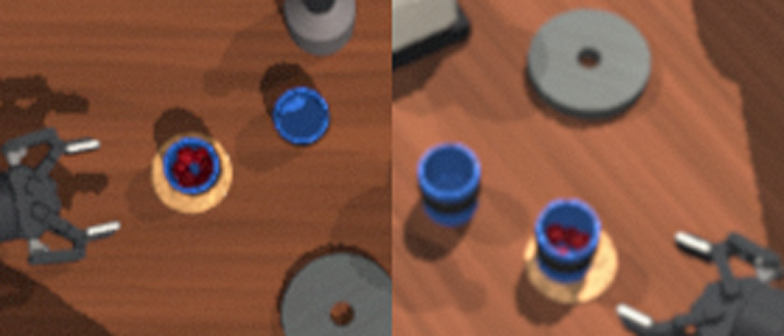

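The fingertips at crop (98,146) and (118,229) straddle a line that passes through the tumbler centre at (192,166). Aim is good, so I advance and close.

Request:
jog_arm(series=[-1,0,0,0.38,0,0,0,-1,0,0,0.38,0,0,0,-1,0,0,0.38,0,0,0,-1,0,0,0.38,0,0,0,-1,0,0,0.38,0,0,0,-1,0,0,0.38,0,0,0,-1,0,0,0,0,0,0,1,0,0,0,0,0,0,1,0,0,0,0,0,0,1,0,0,0,0,0,0,1,0,0,0,0,0,0,1,0,0,0,0,0,0,1,0,0,0,0,0,0,1,0,0,0,0,0,0], force=40)

```text
clock: 5.1
ee_pos: [0.5695, 0.173, 0.0379]
orientation: [[-0.107, 0.966, 0.235], [0.416, 0.258, -0.872], [-0.903, 0.004, -0.43]]
force: [-0.7, 5.2, 5.7]
opening: 0.754
grasp_force: 44.2
```

```bash
python3 log.py
```

```text
clock 5.1
q [-67.188, 66.121, 32.009, 106.974, 31.449, 52.654, -56.851]
ee_pos [0.569, 0.173, 0.038]
orientation [[-0.107, 0.966, 0.235], [0.416, 0.258, -0.872], [-0.903, 0.004, -0.43]]
force [-0.712, 5.201, 5.672]
opening 0.754
grasp_force 44.243
```

Request:
jog_arm(series=[1,-0.3,0,-0.14,0,0,0,1,-0.57,0,-0.27,0,0,0,1,-0.57,0,-0.27,0,0,0,1,-0.57,0,-0.27,0,0,0,1,-0.57,0,-0.27,0,0,0,1,-0.57,0,-0.27,0,0,0,1,-0.57,0,-0.27,0,0,0,1,-0.4,0,-0.19,0,0,0,1,0,0,0,0,0,0])

```text
clock: 6.0
ee_pos: [0.5688, 0.1707, 0.2685]
orientation: [[-0.104, 0.967, 0.233], [0.419, 0.255, -0.871], [-0.902, 0.007, -0.432]]
force: [0.4, -0.9, -2.1]
opening: 0.757
grasp_force: 44.5
```

```bash
python3 log.py
python3 - <<'E'
from rows import *
np.set_printoptions(precision=1,suppress=True)
p,R,q=cur()
G=tool(-90,10);g=np.array([.53,-.178,.262])+.019*G[:,2];print(g*1000)
rows(g,G,p,R,14)
for f in np.linspace(0,1,6):
  Rf=R@Ro.from_rotvec(f*Ro.from_matrix(R.T@G).as_rotvec()).as_matrix()
  q,e=ik(p+f*(g-p),Rf,q);print(q,round(e,2))
for r in range(-20,-161,-20):
  Rf=tool(-90,10,r);q,e=ik(g,Rf,q);print(q,round(e,2))
E
```

```text
clock 6.0
q [-70.252, 46.488, 37.709, 106.945, 35.025, 66.761, -44.788]
ee_pos [0.569, 0.171, 0.269]
orientation [[-0.104, 0.967, 0.233], [0.419, 0.255, -0.871], [-0.902, 0.007, -0.432]]
force [0.406, -0.861, -2.053]
opening 0.757
grasp_force 44.489
[ 530.  -196.7  258.7]
14 rows shift [-0.149, -0.128, 0.494] turn [0.0057, -0.0062, 0.0016] mm/row 27 deg/row 1.5
[-70.3  46.6  37.7 107.   35.   66.6 -45. ] 0.0
[-68.1  46.9  40.1 113.1  38.3  62.9 -47.8] 0.0
[-65.1  48.   42.6 118.5  42.2  59.  -51. ] 0.0
[-61.2  49.9  45.2 122.8  46.7  54.7 -54.6] 0.0
[-56.3  52.7  47.8 126.1  52.1  50.4 -59. ] 0.0
[-50.5  56.3  50.4 128.1  58.1  46.3 -64.1] 0.0
[-48.9  54.2  46.9 128.   59.7  49.6 -46.1] 0.0
[-47.2  52.4  43.6 128.   61.   52.6 -27.7] 0.0
[-45.6  50.8  40.4 127.9  62.1  55.3  -9. ] 0.0
[-44.   49.5  37.4 127.9  63.   57.8   9.9] 0.0
[-42.4  48.3  34.6 127.8  63.7  60.1  28.9] 0.0
[-40.8  47.2  31.9 127.8  64.3  62.2  48.1] 0.0
[-39.3  46.3  29.4 127.8  64.8  64.2  67.3] 0.0
[-37.8  45.5  26.9 127.7  65.3  66.   86.7] 0.0
```

Request:
jog_arm(series=[1,-0.15,-0.13,0.49,0.0057,-0.0062,0.0016,1,-0.15,-0.13,0.49,0.0057,-0.0062,0.0016,1,-0.15,-0.13,0.49,0.0057,-0.0062,0.0016,1,-0.15,-0.13,0.49,0.0057,-0.0062,0.0016,1,-0.15,-0.13,0.49,0.0057,-0.0062,0.0016,1,-0.15,-0.13,0.49,0.0057,-0.0062,0.0016,1,-0.15,-0.13,0.49,0.0057,-0.0062,0.0016,1,-0.15,-0.13,0.49,0.0057,-0.0062,0.0016,1,-0.15,-0.13,0.49,0.0057,-0.0062,0.0016,1,-0.15,-0.13,0.49,0.0057,-0.0062,0.0016,1,-0.15,-0.13,0.49,0.0057,-0.0062,0.0016,1,-0.15,-0.13,0.49,0.0057,-0.0062,0.0016,1,-0.15,-0.13,0.49,0.0057,-0.0062,0.0016,1,-0.15,-0.13,0.49,0.0057,-0.0062,0.0016,1,0,0,0,0,0,0,1,0,0,0,0,0,0])

```text
clock: 7.6
ee_pos: [0.5275, -0.1956, 0.259]
orientation: [[-0.005, 1.0, -0.003], [0.167, -0.002, -0.986], [-0.986, -0.006, -0.167]]
force: [-0.0, -0.3, -2.5]
opening: 0.756
grasp_force: 44.9
```

```bash
python3 log.py
python3 - <<'E'
from rows import *
import cv2
p,R,q=cur()
G=tool(-90,10);g=np.array([.53,-.178,.262])+.019*G[:,2];print(g*1000)
rows(g,G,p,R,2)
t=env.camera("top")[140:280,260:400];s=env.camera("scene")[90:230,180:320]
cv2.imwrite("pics/pour0.png",cv2.resize(np.hstack([t,s]),None,fx=2.8,fy=2.8,interpolation=cv2.INTER_CUBIC))
E
```

```text
clock 7.6
q [-50.421, 58.584, 51.679, 126.163, 55.857, 45.226, -61.486]
ee_pos [0.527, -0.196, 0.259]
orientation [[-0.005, 1.0, -0.003], [0.167, -0.002, -0.986], [-0.986, -0.006, -0.167]]
force [-0.01, -0.266, -2.46]
opening 0.756
grasp_force 44.859
[ 530.         -196.71134731  258.70068462]
2 rows shift [0.001, 0.025, 0.012] turn [-0.0005, 0.001, 0.0008] mm/row 1 deg/row 0.2
```

View pics/pour0.png

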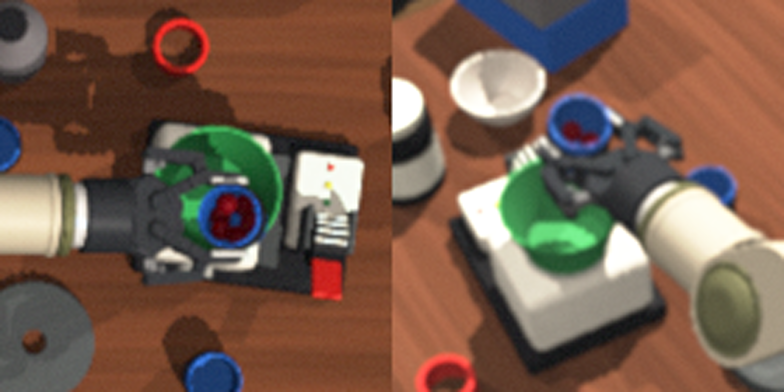

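The upright tumbler with its cherries is over the green mouth: top crop (231,215), hopper at about (222,190). I now roll slowly.

Request:
jog_arm(series=[1,0,0,0,0,0,-0.03,1,0,0,0,0,0,-0.045,1,0,0,0,0,0,-0.045,1,0,0,0,0,0,-0.045,1,0,0,0,0,0,-0.045,1,0,0,0,0,0,-0.045,1,0,0,0,0,0,-0.03,1,0,0,0,0,0,-0.025,1,0,0,0,0,0,-0.025,1,0,0,0,0,0,-0.025,1,0,0,0,0,0,-0.025,1,0,0,0,0,0,-0.025,1,0,0,0,0,0,-0.025,1,0,0,0,0,0,-0.025,1,0,0,0,0,0,-0.025,1,0,0,0,0,0,-0.025,1,0,0,0,0,0,-0.025,1,0,0,0,0,0,-0.025,1,0,0,0,0,0,-0.025,1,0,0,0,0,0,-0.025])

```text
clock: 9.7
ee_pos: [0.5285, -0.1936, 0.259]
orientation: [[-0.938, -0.346, 0.001], [-0.059, 0.158, -0.986], [0.341, -0.925, -0.169]]
force: [-0.1, -0.3, -2.4]
opening: 0.756
grasp_force: 44.8
```

Request:
jog_arm(series=[1,0,0,0,0,0,-0.025,1,0,0,0,0,0,-0.025,1,0,0,0,0,0,-0.025,1,0,0,0,0,0,-0.025,1,0,0,0,0,0,-0.025,1,0,0,0,0,0,-0.025,1,0,0,0,0,0,-0.025,1,0,0,0,0,0,-0.025,1,0,0,0,0,0,0,1,0,0,0,0,0,0,1,0,0,0,0,0,0,1,0,0,0,0,0,0,1,0,0,0,0,0,0,1,0,0,0,0,0,0])

```text
clock: 11.1
ee_pos: [0.528, -0.1944, 0.259]
orientation: [[-0.558, -0.83, -0.001], [-0.139, 0.095, -0.986], [0.818, -0.55, -0.168]]
force: [0.4, -0.6, -1.1]
opening: 0.754
grasp_force: 44.9
```

```bash
python3 log.py
python3 - <<'E'
from rows import *
import cv2
t=env.camera("top")[140:280,260:400];s=env.camera("scene")[90:230,180:320]
cv2.imwrite("pics/pour1.png",cv2.resize(np.hstack([t,s]),None,fx=2.8,fy=2.8,interpolation=cv2.INTER_CUBIC))
E
```

```text
clock 11.1
q [-36.682, 47.968, 26.22, 125.302, 64.911, 66.09, 72.903]
ee_pos [0.528, -0.194, 0.259]
orientation [[-0.558, -0.83, -0.001], [-0.139, 0.095, -0.986], [0.818, -0.55, -0.168]]
force [0.424, -0.556, -1.104]
opening 0.754
grasp_force 44.907
```

View pics/pour1.png

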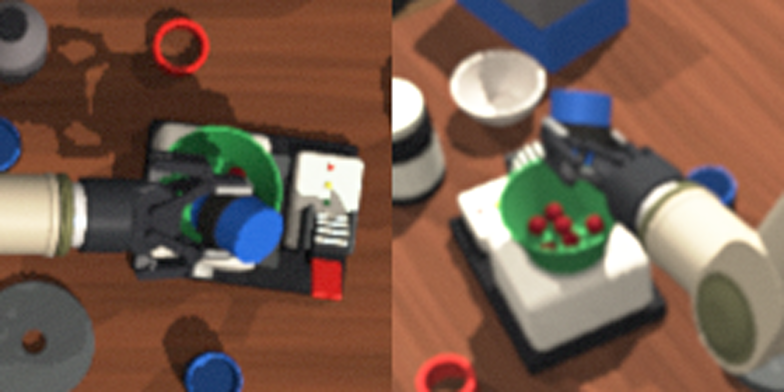

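All six cherries lie in the hopper, visible in the scene crop around (538–594, 210–245). Roll back.

Request:
jog_arm(series=[1,0,0,0,0,0,0.045,1,0,0,0,0,0,0.045,1,0,0,0,0,0,0.045,1,0,0,0,0,0,0.045,1,0,0,0,0,0,0.045,1,0,0,0,0,0,0.045,1,0,0,0,0,0,0.045,1,0,0,0,0,0,0.045,1,0,0,0,0,0,0.045,1,0,0,0,0,0,0.045,1,0,0,0,0,0,0.045,1,0,0,0,0,0,0.045,1,0,0,0,0,0,0.045,1,0,0,0,0,0,0.045,1,0,0,0,0,0,0.045,1,0,0,0,0,0,0.045,1,0,0,0,0,0,0.045,1,0,0,0,0,0,0.03,1,0,0,0,0,0,0])

```text
clock: 13.1
ee_pos: [0.528, -0.1942, 0.2589]
orientation: [[-0.051, 0.999, -0.001], [0.167, 0.008, -0.986], [-0.985, -0.051, -0.168]]
force: [0.3, 0.4, -0.7]
opening: 0.752
grasp_force: 44.9
```

```bash
python3 log.py
cat >> rows.py <<'E'
TG=np.array([.5695,.173,.0379]);RG=Ro.from_matrix([[-.107,.966,.235],[.416,.258,-.872],[-.903,.004,-.430]]).as_matrix()
E
python3 - <<'E'
from rows import *
p,R,q=cur()
a=rows(TG+[0,0,.22],RG,p,R,14)
rows(TG+[0,0,.03],RG,*a,7)
E
```

```text
clock 13.1
q [-49.822, 57.678, 50.067, 126.094, 56.753, 46.674, -59.942]
ee_pos [0.528, -0.194, 0.259]
orientation [[-0.051, 0.999, -0.001], [0.167, 0.008, -0.986], [-0.985, -0.051, -0.168]]
force [0.28, 0.401, -0.734]
opening 0.752
grasp_force 44.918
14 rows shift [0.149, 0.126, -0.494] turn [-0.0059, 0.0061, -0.0006] mm/row 27 deg/row 1.5
7 rows shift [0.49, -0.002, 0.233] turn [0.0, 0.0, 0.0] mm/row 27 deg/row 0.0
```

Request:
jog_arm(series=[1,0.149,0.126,-0.494,-0.0059,0.0061,-0.0006,1,0.149,0.126,-0.494,-0.0059,0.0061,-0.0006,1,0.149,0.126,-0.494,-0.0059,0.0061,-0.0006,1,0.149,0.126,-0.494,-0.0059,0.0061,-0.0006,1,0.149,0.126,-0.494,-0.0059,0.0061,-0.0006,1,0.149,0.126,-0.494,-0.0059,0.0061,-0.0006,1,0.149,0.126,-0.494,-0.0059,0.0061,-0.0006,1,0.149,0.126,-0.494,-0.0059,0.0061,-0.0006,1,0.149,0.126,-0.494,-0.0059,0.0061,-0.0006,1,0.149,0.126,-0.494,-0.0059,0.0061,-0.0006,1,0.149,0.126,-0.494,-0.0059,0.0061,-0.0006,1,0.149,0.126,-0.494,-0.0059,0.0061,-0.0006,1,0.149,0.126,-0.494,-0.0059,0.0061,-0.0006,1,0.149,0.126,-0.494,-0.0059,0.0061,-0.0006,1,0,0,0,0,0,0])

```text
clock: 14.6
ee_pos: [0.5698, 0.178, 0.2581]
orientation: [[-0.112, 0.964, 0.24], [0.42, 0.265, -0.868], [-0.901, 0.004, -0.434]]
force: [0.5, 0.4, -0.7]
opening: 0.76
grasp_force: 45.0
```

Request:
jog_arm(series=[1,0.49,0,0.233,0,0,0,1,0.49,0,0.233,0,0,0,1,0.49,0,0.233,0,0,0,1,0.49,0,0.233,0,0,0,1,0.49,0,0.233,0,0,0,1,0.49,0,0.233,0,0,0,1,0.49,0,0.233,0,0,0,1,0,0,0,0,0,0,1,0,0,0,0,0,0])

```text
clock: 15.5
ee_pos: [0.5697, 0.1729, 0.0689]
orientation: [[-0.11, 0.966, 0.234], [0.415, 0.259, -0.872], [-0.903, 0.001, -0.429]]
force: [0.3, -0.5, -0.3]
opening: 0.756
grasp_force: 44.9
```

```bash
python3 log.py
python3 - <<'E'
from rows import *
p,R,q=cur()
a=rows(TG+[0,0,.001],RG,p,R,5)
E
```

```text
clock 15.5
q [-67.16, 63.193, 32.108, 107.536, 32.473, 54.48, -55.793]
ee_pos [0.57, 0.173, 0.069]
orientation [[-0.11, 0.966, 0.234], [0.415, 0.259, -0.872], [-0.903, 0.001, -0.429]]
force [0.28, -0.527, -0.296]
opening 0.756
grasp_force 44.942
5 rows shift [0.109, -0.001, 0.051] turn [-0.0, 0.0, 0.0002] mm/row 6 deg/row 0.0
```

Request:
jog_arm(series=[1,0.109,0,0.051,0,0,0,1,0.109,0,0.051,0,0,0,1,0.109,0,0.051,0,0,0,1,0.109,0,0.051,0,0,0,1,0.109,0,0.051,0,0,0,1,0,0,0,0,0,0,1,0,0,0,0,0,0])

```text
clock: 16.2
ee_pos: [0.5695, 0.1734, 0.038]
orientation: [[-0.11, 0.966, 0.235], [0.416, 0.259, -0.872], [-0.903, 0.002, -0.431]]
force: [-0.2, -0.1, -0.0]
opening: 0.758
grasp_force: 45.0
```

Request:
jog_arm(series=[1,0.02,0,0.01,0,0,0,1,0,0,0,0,0,0])

```text
clock: 16.4
ee_pos: [0.5695, 0.1733, 0.0379]
orientation: [[-0.109, 0.966, 0.235], [0.415, 0.259, -0.872], [-0.903, 0.002, -0.429]]
force: [-1.9, 1.9, 6.1]
opening: 0.754
grasp_force: 45.6
```

Contact made, so I open and withdraw along the tool axis.

Request:
jog_arm(series=[-1,0,0,0,0,0,0,-1,0,0,0,0,0,0,-1,0,0,0,0,0,0,-1,0,0,0,0,0,0,-1,0,0,0,0,0,0,-1,0,0,-0.1,0,0,0,-1,0,0,-0.4,0,0,0,-1,0,0,-0.5,0,0,0,-1,0,0,-0.5,0,0,0,-1,0,0,-0.5,0,0,0,-1,0,0,-0.5,0,0,0,-1,0,0,-0.5,0,0,0,-1,0,0,0,0,0,0])

```text
clock: 17.7
ee_pos: [0.5339, 0.3085, 0.1021]
orientation: [[-0.111, 0.965, 0.239], [0.42, 0.263, -0.869], [-0.901, 0.003, -0.434]]
force: [-0.3, -0.4, 0.1]
opening: 1.0
grasp_force: 0.0
```

```bash
python3 log.py
python3 - <<'E'
from rows import *
import cv2
t=env.camera("top");s=env.camera("scene");cv2.imwrite("pics/t2.png",t)
r=lambda i:cv2.resize(i,(390,300))
k=lambda i:cv2.resize(i,(390,300),interpolation=cv2.INTER_CUBIC)
cv2.imwrite("pics/rel.png",np.vstack([np.hstack([k(t[170:240,180:271]),k(s[230:300,270:361])]),np.hstack([k(t[175:250,300:398]),k(s[120:195,195:293])])]))
p,R,q=cur()
h=np.array([-.1917,0])
E
```

```text
clock 17.7
q [-73.254, 61.215, 28.985, 97.013, 26.108, 69.58, -52.543]
ee_pos [0.534, 0.308, 0.102]
orientation [[-0.111, 0.965, 0.239], [0.42, 0.263, -0.869], [-0.901, 0.003, -0.434]]
force [-0.306, -0.351, 0.08]
opening 1.0
grasp_force 0.0
```

View pics/rel.png

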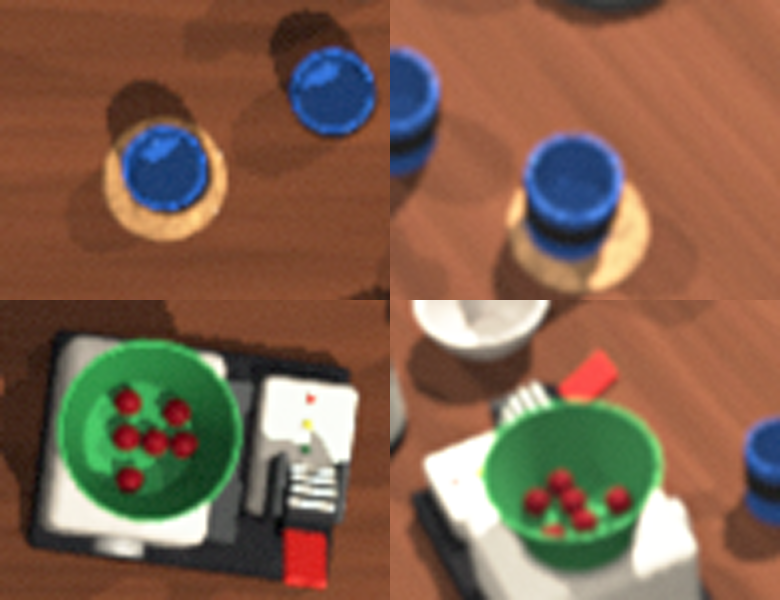

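Released cleanly: the empty tumbler stands on the coaster (top crop 165,168) and six cherries are in the hopper. Next is the dial.

```bash
python3 fit.py
python3 - <<'E'
from rows import *
np.set_printoptions(precision=1,suppress=True)
p,R,q0=cur()
a=np.radians(-7.78);mx=np.array([np.cos(a),np.sin(a),0]);A=np.array([.5109,-.3016,.085])
P=A-.050*mx
for sg in(1,-1):
  X=sg*mx;Z=np.array([0,0,-1.]);D=np.c_[X,np.cross(Z,X),Z]
  up=np.array([P[0],P[1],.19]);n=26
  print(sg,up);rows(up,D,p+[0,0,.15],R,20);q=q0
  for f in np.linspace(0,1,6):
    Rf=R@Ro.from_rotvec(f*Ro.from_matrix(R.T@D).as_rotvec()).as_matrix()
    q,e=ik(p+[0,0,.15]+f*(up-p-[0,0,.15]),Rf,q);print(q,round(e,2))
  q,e=ik(up-[0,0,.12],D,q);print("press",q,round(e,2))
E
```

```text
0.00012652678830857013 (-1, -1, -1, -1) [-3.1000e-03  2.7600e-01  6.2560e-01  1.0000e-02 -5.5300e-02 -2.3700e-02
  4.2570e-01 -8.2000e-03  1.0000e-04  1.5693e+00  3.2760e-01] 0.007889555021879047 12
1 [ 0.5 -0.3  0.2]
20 rows shift [-0.446, 0.325, 0.465] turn [0.0174, 0.0115, 0.0275] mm/row 36 deg/row 6.2
[-74.8  50.8  32.4  95.5  28.7  78.7 -45.4] 0.0
[-68.6  46.   37.5 104.4  20.1  69.8 -56.8] 0.0
[-59.5  40.3  42.3 112.8  12.5  58.8 -63.3] 0.0
[-45.3  34.5  44.7 119.    4.2  47.9 -63.8] 0.0
[-23.9  29.8  41.7 121.4  -7.8  40.1 -57.1] 0.0
[  2.7  28.8  33.9 119.2 -25.3  39.  -44.4] 0.0
press [ 11.6  37.4  21.4 124.5 -33.5  23.7 -37.6] 0.0
-1 [ 0.5 -0.3  0.2]
20 rows shift [-0.259, -0.492, 0.324] turn [-0.0104, 0.0157, -0.0166] mm/row 32 deg/row 4.5
[-74.8  50.8  32.4  95.5  28.7  78.7 -45.4] 0.0
[-70.5  37.7  30.  116.3  37.5  57.3 -40.3] 0.0
[-59.9  26.4  29.9 130.8  47.9  38.  -29.1] 0.0
[-36.6  18.4  26.  136.7  48.7  22.2   0.6] 0.01
[  8.5  16.7   0.2 132.2  22.8  21.9  58.4] 0.02
[ 36.7  23.8 -13.5 119.2   8.8  37.9  99.6] 0.01
press [ 32.8  34.2  -8.6 124.5  12.8  22.1  96.1] 0.0
```

Request:
jog_arm(series=[1,-0.54,0,-0.26,0,0,0,1,-0.54,0,-0.26,0,0,0,1,-0.54,0,-0.26,0,0,0,1,-0.54,0,-0.26,0,0,0,1,-0.54,0,-0.26,0,0,0,1,0,0,0,0,0,0], force=60)

```text
clock: 18.4
ee_pos: [0.5352, 0.3031, 0.2551]
orientation: [[-0.106, 0.966, 0.234], [0.419, 0.257, -0.871], [-0.902, 0.006, -0.432]]
force: [0.8, -0.4, 0.0]
opening: 0.007
grasp_force: 0.0
```

```bash
cat >> rows.py <<'E'
a=np.radians(-7.78);mx=np.array([np.cos(a),np.sin(a),0]);AX=np.array([.5109,-.3016,.085])
Z=np.array([0,0,-1.]);D=np.c_[mx,np.cross(Z,mx),Z];P=AX-.050*mx
E
python3 log.py
python3 - <<'E'
from rows import *
np.set_printoptions(precision=3,suppress=True)
p,R,q=cur()
n=20;p1=np.array([P[0],P[1],.22])
rows(p1,D,p,R,n)
w=Ro.from_matrix(R.T@D).as_rotvec()/n
S=np.linalg.solve(sum(R@Ro.from_rotvec(k*w).as_matrix() for k in range(n)),p1-p)
for k in range(n):
    p=p+R@S;R=R@Ro.from_rotvec(w).as_matrix()
    if k%3==1:print(k,p,R[:,2])
E
```

```text
clock 18.4
q [-74.743, 49.895, 32.38, 96.316, 29.042, 78.79, -45.669]
ee_pos [0.535, 0.303, 0.255]
orientation [[-0.106, 0.966, 0.234], [0.419, 0.257, -0.871], [-0.902, 0.006, -0.432]]
force [0.843, -0.396, 0.01]
opening 0.007
grasp_force 0.0
20 rows shift [-0.459, 0.336, 0.442] turn [0.0174, 0.0114, 0.0274] mm/row 36 deg/row 6.2
1 [0.58  0.252 0.277] [ 0.125 -0.856 -0.501]
4 [0.626 0.158 0.306] [-0.017 -0.787 -0.617]
7 [0.642 0.053 0.324] [-0.119 -0.669 -0.734]
10 [ 0.63  -0.054  0.327] [-0.17  -0.514 -0.84 ]
13 [ 0.591 -0.153  0.311] [-0.167 -0.339 -0.926]
16 [ 0.533 -0.236  0.275] [-0.108 -0.161 -0.981]
19 [ 0.461 -0.295  0.22 ] [ 0. -0. -1.]
```

Request:
jog_arm(series=[1,-0.459,0.336,0.442,0.0174,0.0114,0.0274,1,-0.459,0.336,0.442,0.0174,0.0114,0.0274,1,-0.459,0.336,0.442,0.0174,0.0114,0.0274,1,-0.459,0.336,0.442,0.0174,0.0114,0.0274,1,-0.459,0.336,0.442,0.0174,0.0114,0.0274,1,-0.459,0.336,0.442,0.0174,0.0114,0.0274,1,-0.459,0.336,0.442,0.0174,0.0114,0.0274,1,-0.459,0.336,0.442,0.0174,0.0114,0.0274,1,-0.459,0.336,0.442,0.0174,0.0114,0.0274,1,-0.459,0.336,0.442,0.0174,0.0114,0.0274,1,-0.459,0.336,0.442,0.0174,0.0114,0.0274,1,-0.459,0.336,0.442,0.0174,0.0114,0.0274,1,-0.459,0.336,0.442,0.0174,0.0114,0.0274,1,-0.459,0.336,0.442,0.0174,0.0114,0.0274,1,-0.459,0.336,0.442,0.0174,0.0114,0.0274,1,-0.459,0.336,0.442,0.0174,0.0114,0.0274,1,-0.459,0.336,0.442,0.0174,0.0114,0.0274,1,-0.459,0.336,0.442,0.0174,0.0114,0.0274,1,-0.459,0.336,0.442,0.0174,0.0114,0.0274,1,-0.459,0.336,0.442,0.0174,0.0114,0.0274])

```text
clock: 20.4
ee_pos: [0.4591, -0.2949, 0.2174]
orientation: [[0.99, -0.14, -0.006], [-0.14, -0.99, -0.001], [-0.006, 0.002, -1.0]]
force: [0.9, -0.1, -0.1]
opening: -0.001
grasp_force: 0.0
```

Request:
jog_arm(series=[1,0,0,0,0,0,0,1,0,0,0,0,0,0])

```text
clock: 20.6
ee_pos: [0.4588, -0.2948, 0.2177]
orientation: [[0.99, -0.138, -0.009], [-0.139, -0.99, -0.001], [-0.009, 0.003, -1.0]]
force: [1.0, 1.3, -0.3]
opening: 0.001
grasp_force: 0.0
```

```bash
python3 log.py
python3 - <<'E'
from rows import *
p,R,q=cur()
a=rows(np.array([P[0],P[1],.14]),D,p,R,8)
E
```

```text
clock 20.6
q [-0.578, 27.461, 39.277, 117.445, -24.422, 43.72, -44.287]
ee_pos [0.459, -0.295, 0.218]
orientation [[0.99, -0.138, -0.009], [-0.139, -0.99, -0.001], [-0.009, 0.003, -1.0]]
force [0.963, 1.256, -0.314]
opening 0.001
grasp_force 0.0
8 rows shift [0.007, -0.001, 0.194] turn [0.0001, 0.0004, -0.0001] mm/row 10 deg/row 0.1
```

Request:
jog_arm(series=[1,0.007,0,0.19,0,0.0004,0,1,0.007,0,0.19,0,0.0004,0,1,0.007,0,0.19,0,0.0004,0,1,0.007,0,0.19,0,0.0004,0,1,0.007,0,0.19,0,0.0004,0,1,0.007,0,0.19,0,0.0004,0,1,0.007,0,0.19,0,0.0004,0,1,0.007,0,0.19,0,0.0004,0,1,0,0,0,0,0,0])

```text
clock: 21.5
ee_pos: [0.4632, -0.2937, 0.1412]
orientation: [[0.991, -0.134, 0.001], [-0.134, -0.991, -0.002], [0.002, 0.002, -1.0]]
force: [-0.2, 0.8, -0.6]
opening: -0.001
grasp_force: 0.0
```

```bash
python3 log.py
python3 - <<'E'
from rows import *
import cv2
t=env.camera("top")[190:260,340:410];s=env.camera("scene")[100:170,205:275]
cv2.imwrite("pics/dial.png",cv2.resize(np.hstack([t,s]),None,fx=5.6,fy=5.6,interpolation=cv2.INTER_CUBIC))
E
```

```text
clock 21.5
q [4.481, 33.073, 32.492, 121.051, -31.383, 34.093, -38.368]
ee_pos [0.463, -0.294, 0.141]
orientation [[0.991, -0.134, 0.001], [-0.134, -0.991, -0.002], [0.002, 0.002, -1.0]]
force [-0.235, 0.815, -0.613]
opening -0.001
grasp_force 0.0
```

View pics/dial.png

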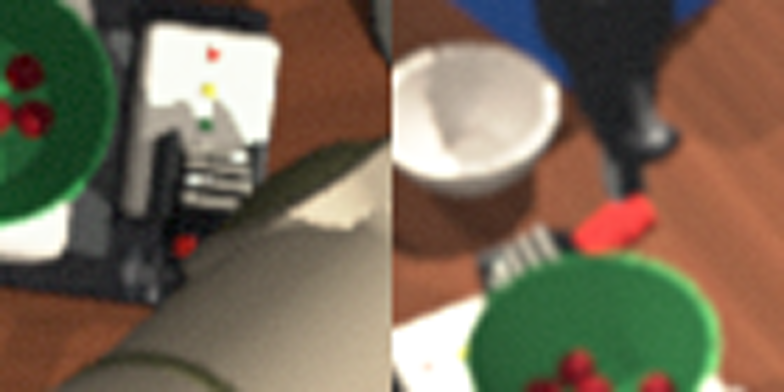

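The scene crop shows the shut fingertips at (628,195) just above the red paddle (615,222). I press in small steps, watching the force.

Request:
jog_arm(series=[1,0,0,0.08,0,0,0,1,0,0,0.08,0,0,0,1,0,0,0.08,0,0,0,1,0,0,0.08,0,0,0,1,0,0,0,0,0,0])

```text
clock: 22.1
ee_pos: [0.4637, -0.294, 0.1261]
orientation: [[0.991, -0.134, 0.003], [-0.134, -0.991, -0.003], [0.003, 0.003, -1.0]]
force: [0.6, 0.2, 0.1]
opening: 0.0
grasp_force: 0.0
```

Request:
jog_arm(series=[1,0,0,0.08,0,0,0,1,0,0,0,0,0,0])

```text
clock: 22.3
ee_pos: [0.4639, -0.2943, 0.1223]
orientation: [[0.991, -0.134, 0.003], [-0.134, -0.991, -0.004], [0.004, 0.003, -1.0]]
force: [0.3, -1.4, 1.5]
opening: -0.0
grasp_force: 1.3
```

Request:
jog_arm(series=[1,0,0,0.08,0,0,0,1,0,0,0,0,0,0])

```text
clock: 22.5
ee_pos: [0.4638, -0.2941, 0.1181]
orientation: [[0.991, -0.134, 0.003], [-0.134, -0.991, -0.003], [0.003, 0.003, -1.0]]
force: [2.0, 0.4, 0.7]
opening: -0.001
grasp_force: 0.9
```

Request:
jog_arm(series=[1,0,0,0.08,0,0,0,1,0,0,0,0,0,0])

```text
clock: 22.7
ee_pos: [0.4637, -0.2941, 0.1141]
orientation: [[0.991, -0.134, 0.003], [-0.134, -0.991, -0.003], [0.003, 0.003, -1.0]]
force: [0.3, -1.7, 3.7]
opening: 0.0
grasp_force: 1.8
```

Request:
jog_arm(series=[1,0,0,0.08,0,0,0,1,0,0,0,0,0,0])

```text
clock: 22.9
ee_pos: [0.4635, -0.2942, 0.1104]
orientation: [[0.991, -0.134, 0.003], [-0.134, -0.991, -0.003], [0.003, 0.003, -1.0]]
force: [-1.9, 0.2, 6.7]
opening: 0.001
grasp_force: 3.1
```

Request:
jog_arm(series=[1,0,0,0.08,0,0,0,1,0,0,0,0,0,0])

```text
clock: 23.1
ee_pos: [0.4633, -0.2942, 0.1064]
orientation: [[0.991, -0.134, 0.002], [-0.134, -0.991, -0.003], [0.003, 0.003, -1.0]]
force: [-1.0, -0.2, 8.2]
opening: -0.001
grasp_force: 3.5
```

Request:
jog_arm(series=[1,0,0,0.08,0,0,0,1,0,0,0,0,0,0])

```text
clock: 23.3
ee_pos: [0.4632, -0.2942, 0.1023]
orientation: [[0.991, -0.134, 0.002], [-0.134, -0.991, -0.003], [0.002, 0.003, -1.0]]
force: [-2.4, 0.1, 5.4]
opening: -0.004
grasp_force: 2.3
```

Request:
jog_arm(series=[1,0,0,0.06,0,0,0,1,0,0,0,0,0,0])

```text
clock: 23.5
ee_pos: [0.4634, -0.2941, 0.0993]
orientation: [[0.991, -0.134, 0.002], [-0.134, -0.991, -0.003], [0.003, 0.003, -1.0]]
force: [-2.3, -0.3, 4.2]
opening: -0.002
grasp_force: 1.7
```

Request:
jog_arm(series=[1,0,0,0.06,0,0,0,1,0,0,0,0,0,0])

```text
clock: 23.7
ee_pos: [0.4635, -0.2941, 0.0963]
orientation: [[0.991, -0.134, 0.002], [-0.134, -0.991, -0.003], [0.003, 0.003, -1.0]]
force: [-2.8, -0.1, 5.2]
opening: -0.001
grasp_force: 2.1
```

Request:
jog_arm(series=[1,0,0,0.06,0,0,0,1,0,0,0,0,0,0])

```text
clock: 23.9
ee_pos: [0.4634, -0.2941, 0.0934]
orientation: [[0.991, -0.134, 0.002], [-0.134, -0.991, -0.003], [0.003, 0.002, -1.0]]
force: [-4.3, 0.5, 7.5]
opening: 0.003
grasp_force: 3.4
```

Request:
jog_arm(series=[1,0,0,0.06,0,0,0,1,0,0,0,0,0,0])

```text
clock: 24.1
ee_pos: [0.463, -0.294, 0.0905]
orientation: [[0.991, -0.134, 0.002], [-0.134, -0.991, -0.003], [0.002, 0.002, -1.0]]
force: [-3.7, 0.3, 8.9]
opening: -0.001
grasp_force: 4.5
```

Request:
jog_arm(series=[1,0,0,0.06,0,0,0,1,0,0,0,0,0,0])

```text
clock: 24.3
ee_pos: [0.4628, -0.294, 0.0875]
orientation: [[0.991, -0.134, 0.002], [-0.134, -0.991, -0.002], [0.002, 0.002, -1.0]]
force: [-5.8, 1.4, 11.4]
opening: -0.002
grasp_force: 5.4
```

Request:
jog_arm(series=[1,0,0,0.06,0,0,0,1,0,0,0,0,0,0])

```text
clock: 24.5
ee_pos: [0.4628, -0.294, 0.0844]
orientation: [[0.991, -0.134, 0.002], [-0.134, -0.991, -0.002], [0.002, 0.002, -1.0]]
force: [-5.1, -0.5, 6.4]
opening: -0.003
grasp_force: 3.6
```

```bash
python3 log.py
```

```text
clock 24.5
q [8.762, 37.502, 26.492, 122.912, -36.322, 27.15, -34.228]
ee_pos [0.463, -0.294, 0.084]
orientation [[0.991, -0.134, 0.002], [-0.134, -0.991, -0.002], [0.002, 0.002, -1.0]]
force [-5.123, -0.533, 6.368]
opening -0.003
grasp_force 3.641
```

Request:
jog_arm(series=[1,0,0,0.06,0,0,0,1,0,0,0,0,0,0])

```text
clock: 24.7
ee_pos: [0.4629, -0.294, 0.0813]
orientation: [[0.991, -0.134, 0.002], [-0.134, -0.991, -0.003], [0.002, 0.002, -1.0]]
force: [-5.0, 0.6, 7.3]
opening: -0.002
grasp_force: 3.7
```

Request:
jog_arm(series=[1,0,0,0.06,0,0,0,1,0,0,0,0,0,0])

```text
clock: 24.9
ee_pos: [0.4632, -0.2941, 0.0786]
orientation: [[0.991, -0.134, 0.002], [-0.134, -0.991, -0.003], [0.003, 0.002, -1.0]]
force: [-3.8, 1.6, 10.4]
opening: -0.001
grasp_force: 5.6
```

Request:
jog_arm(series=[1,0,0,0.04,0,0,0,1,0,0,0,0,0,0])

```text
clock: 25.1
ee_pos: [0.4635, -0.2942, 0.0768]
orientation: [[0.991, -0.134, 0.003], [-0.134, -0.991, -0.003], [0.003, 0.002, -1.0]]
force: [-3.8, 1.2, 12.9]
opening: 0.006
grasp_force: 6.6
```

Request:
jog_arm(series=[1,0,0,0.04,0,0,0,1,0,0,0,0,0,0])

```text
clock: 25.3
ee_pos: [0.4638, -0.2942, 0.0749]
orientation: [[0.991, -0.134, 0.003], [-0.134, -0.991, -0.003], [0.004, 0.002, -1.0]]
force: [-4.3, 0.9, 12.7]
opening: -0.003
grasp_force: 6.6
```

Request:
jog_arm(series=[1,0,0,0.04,0,0,0,1,0,0,0,0,0,0])

```text
clock: 25.5
ee_pos: [0.4642, -0.2943, 0.0729]
orientation: [[0.991, -0.134, 0.004], [-0.134, -0.991, -0.003], [0.004, 0.003, -1.0]]
force: [-2.6, 1.0, 10.7]
opening: 0.0
grasp_force: 5.4
```

Request:
jog_arm(series=[1,0,0,0.04,0,0,0,1,0,0,0,0,0,0])

```text
clock: 25.7
ee_pos: [0.4648, -0.2944, 0.0709]
orientation: [[0.991, -0.133, 0.004], [-0.133, -0.991, -0.004], [0.005, 0.003, -1.0]]
force: [-0.8, -0.1, 8.1]
opening: -0.002
grasp_force: 4.0
```

Request:
jog_arm(series=[1,0,0,0.03,0,0,0,1,0,0,0,0,0,0])

```text
clock: 25.9
ee_pos: [0.4652, -0.2944, 0.0695]
orientation: [[0.991, -0.133, 0.005], [-0.133, -0.991, -0.004], [0.006, 0.003, -1.0]]
force: [0.2, 0.4, 8.6]
opening: 0.002
grasp_force: 3.8
```

Request:
jog_arm(series=[1,0,0,0.02,0,0,0,1,0,0,0,0,0,0,1,0,0,0,0,0,0])

```text
clock: 26.2
ee_pos: [0.4655, -0.2945, 0.0686]
orientation: [[0.991, -0.133, 0.005], [-0.133, -0.991, -0.004], [0.006, 0.003, -1.0]]
force: [1.1, 0.5, 9.1]
opening: -0.0
grasp_force: 4.0
```

```bash
python3 log.py
python3 - <<'E'
from rows import *
import cv2
env.camera("scene")
s=env.camera("scene")[100:170,205:275]
o=cv2.imread("pics/scene0.png")[100:170,205:275]
print([np.argwhere((i[...,2]>150)&(i[...,1]<80)&(i[...,0]<80))[:40].mean(0) for i in(o,s)])
cv2.imwrite("pics/press.png",cv2.resize(s,None,fx=6,fy=6,interpolation=cv2.INTER_CUBIC))
E
```

```text
clock 26.2
q [10.031, 38.784, 24.537, 123.126, -37.738, 25.076, -33.106]
ee_pos [0.465, -0.294, 0.069]
orientation [[0.991, -0.133, 0.005], [-0.133, -0.991, -0.004], [0.006, 0.003, -1.0]]
force [1.128, 0.48, 9.055]
opening -0.0
grasp_force 3.985
[array([41.30434783, 40.73913043]), array([68.4       , 42.33333333])]
```

View pics/press.png

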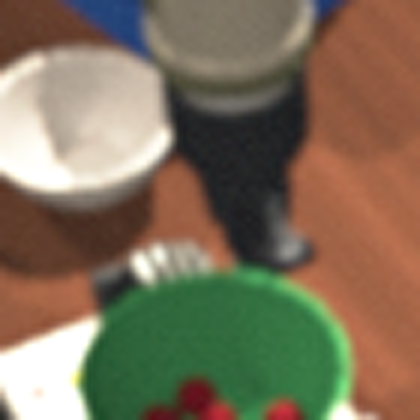

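Request:
jog_arm(series=[1,0,0,-0.01,0,0,0,1,0,0,0,0,0,0,1,0,0,0,0,0,0,1,0,0,0,0,0,0,1,0,0,0,0,0,0,1,0,0,0,0,0,0])

```text
clock: 26.9
ee_pos: [0.4653, -0.2944, 0.0691]
orientation: [[0.991, -0.133, 0.005], [-0.133, -0.991, -0.004], [0.006, 0.003, -1.0]]
force: [1.0, 0.2, 9.1]
opening: -0.001
grasp_force: 3.8
```

Request:
jog_arm(series=[1,0,0,0,0,0,0,1,0,0,0,0,0,0,1,0,0,0,0,0,0,1,0,0,0,0,0,0,1,0,0,0,0,0,0])

```text
clock: 27.4
ee_pos: [0.4653, -0.2944, 0.0691]
orientation: [[0.991, -0.133, 0.005], [-0.133, -0.991, -0.004], [0.006, 0.003, -1.0]]
force: [2.2, -0.1, 8.8]
opening: 0.003
grasp_force: 3.8
```

Three humps have passed (8.2, 11.4 and 12.9 N), and the arm now holds steady in the third valley.

```bash
python3 -c "
from bench import env
print(env.sign_off())"
```

```text
the job is handed in; nothing more can be done
None
```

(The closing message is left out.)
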